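# Re-clamp a fossil block to free its bone face

### The arm

A 6-joint arm with a two-finger parallel gripper is mounted at the origin on a cart in front of the work surface, level with it; the furniture and walls round the work are solid. World frame = base frame: x ahead of the robot, y to its left, z up, the work surface at z = 0. Lengths are in mm, angles in rad, forces in N, time in s.
With the tool pointing down it reaches from about 300 to 775 mm from the base axis. Payload 14.6 kg.
Tool frame: the origin (TCP) lies at the very end of the fingers, on their centre line; the grasp point (between the pads) lies 19 mm behind it; z points along the fingers, y is the line along which they close (so a half turn about z gives the same grasp; the last joint's range is limited). The gripper opens to 94 mm and grips with 3 to 60 N. Pads are 16 mm wide; open, the fingers measure 119 mm over their backs; the gripper's body (75 mm by 177 mm) begins 78 mm behind the grasp point.
Start: joints at [-0.067, 0.3, 1.521, -0, 1.321, -0.067], TCP at [549.99, -0.002, 205.446] pointing down, gripper open.
Joint ranges: [-3.03, 3.03], [-0.79, 2.21], [0.23, 2.52], [-1.04, 4.18], [0, 3.07], [-2.55, 2.55]. Speed limits (rad/s): [2.22, 2.22, 2.57, 3.14, 3.14, 3.14].

### API

Orientations are given as [roll, pitch, yaw] about the fixed x, y, z axes, in that order (R = Rz(yaw) Ry(pitch) Rx(roll)).
In Python, from cell import manip gives the robot as it stands.
- The arm moves only by the tool servo_tool, never from a script. Its argument "rows" is a list of rows, each a list of 7 numbers: the turn, a rotation vector about the world's x, y, z in degrees, then the shift along the world's x, y, z in mm, then the closure, from 0 (fully open) to 1 (shut). In form: [[rx, ry, rz, dx, dy, dz, fingers], ...]. A call has 1 to 20 rows; each row shifts and turns the commanded pose from where the row before left it; what a row does not reach is not made up. A row lasts 1/8 s, in which the tool goes at most 62.5 mm and 10.7 degrees, less where a joint would pass 70% of its speed; a pose out of reach is approached as far as the arm can. A call with a gripper value outside its range is refused whole. The fingers move at their own pace and stop on an object; "grip_force" is the grip in N (left out, the last holds). Time passes only in rows, so rows that do not move let the fingers close. It gives the time, the measured TCP pose, the force, the opening and the grip force at its end, in the units of the state.
- manip.read_state(): the state, without advancing time (a new reading comes with each control period).
- manip.camera(name): name is "scene" or "side" or "wrist"; returns the picture (480x640x3 uint8, red, green, blue); there is no depth.
- manip.camera_info(name): a dict with "fx", "fy", "cx", "cy" (pixels), "position" and "rotation" of the camera in the world; the wrist camera has in their place "T_tool_cam" (4x4, takes a point from camera to tool coordinates, whose origin is the TCP and whose axes are the flange's). Camera axes: x right, y down, z forward; pixel columns grow to the right and rows downward; lengths in mm; the calibration is good to about 2 mm. The wrist camera is an equidistant fisheye: a pixel r from the principal point sees the ray r / f radians off the axis. A picture is of the moment at which its call begins: read the wrist's pose just before it. camera_info takes no time and is no camera call.
- manip.sign_off(): hands the job in; it is judged then, once.
The state is a dict: "clock": time; "joints": joint angles; "qd": joint speeds; "effort": joint torques, N m; "eef_pos": TCP position; "eef_rot": TCP orientation; "wrist_force": force on the tool from outside, world axes, zero at the start; "moment": the same for the moment, N m; "finger_gap": finger opening in mm; "finger_force": force on a finger pad.
Only numpy, scipy, OpenCV 4.12 (cv2) and the standard library are available. Lean on these libraries where they do the work, as an engineer would, in place of code of your own. Each camera call takes 0.05 s, during which the arm holds its last target. There are 200 camera calls.

### The job

The fossil face of the rock block (the one beside the yellow line on its top) is hidden against the fixed jaw of the small bench fixture. Slide the jaw open by its red tab, lift the block out above the jaws, turn it a quarter turn and set it down flat on the bed between the middles of the jaws, square to them, so that the fossil face looks out of the fixture's open side toward the robot; then slide the jaw shut until it holds the block against the fixed jaw. Keep the block upright, do not drop it, and leave the things around it where they are.

Things in the scene. Friction and masses are not known exactly. Their poses are not given: they have to be found in the camera images.
- fixture: Grey-blue slide-jaw fixture fixed on the bench, 90 x 200 x 46 mm. Origin: centre of its underside. Bed top 20 mm above the origin, 62 mm wide in x. Jaws: 50 mm wide in x, centred on x = 0, tops 46 mm above the origin. Fixed jaw's face at y = +70 mm (28 mm thick behind it); sliding jaw's face at y = 34 mm minus the joint value. Both x sides are open; -x is the one toward the robot.
- slide_jaw (a joint): Sliding jaw, in m: gap between jaw faces = 0.036 + value. 0 = shut, grows as the jaw slides open toward the fixture's -y, up to 0.052 (gap 88 mm). Slides stiffly (about 4 N) and stays where it is left. Starts shut on the block's 42 mm width.
- jaw_tab (a point): Top centre of the sliding jaw's upright red tab, to pinch or push: 30 mm wide in the fixture's x, 12 mm thick in y, top 82 mm above the bench, 50 mm behind the jaw's face (toward -y). It rises from a carriage 34 mm above the bench; between tab and jaw (24 mm thick, 46 mm above the bench) are 20 mm.
- block: Grey rock block, 56 x 42 x 64 mm (x, y, z), about 0.4 kg. Origin: centre of its underside, z up. Its +y face (56 mm wide) carries the fossil: ochre bones, dark teeth; a yellow line on the top runs along that edge. At the start it stands on the fixture's bed, axes parallel to the fixture's, fossil face against the fixed jaw, 38 mm of it above the jaws.
- bone_face (a point): Centre of the block's fossil face (+21 mm in the block's y, 32 mm above its underside).
- lamp_left: Grey jointed desk lamp at the right front of the bench, an obstacle 0.6 m high: its foot is 86 mm nearer the robot (-x) and 103 mm further right (-y) than this origin; its arm leans from there away from the robot and its head hangs to the right. Come round it with the arm drawn in (within 0.4 m of the base axis) or well above.
- vial: White vial with a red cap, 19 mm across, 52 mm high, standing on the bench; a bystander. Origin: centre of its underside.
- wedge: Pine wedge, 22 x 57 x 10 mm, lying on the bench; a bystander. Origin: centre of its underside.
- cold_chisel: Dark cold chisel, 22 x 150 x 16 mm, lying on the bench behind the fixture, long in its y; a bystander. Origin: centre of its underside.
- jar: Brown jar with a white lid, 62 mm across, 78 mm high, standing on the bench; a bystander. Origin: centre of its underside.

How it is judged:
By the outcome, as a careful person would: the job done as asked, in the order asked, and still so for the second after the job is handed in, with the robot touching nothing.
It also fails if it takes over 64 s, if anything falls off the work surface, if the arm or the gripper's body presses on something with over 40 N, if the wrist force passes 120 N, or if a joint passes its speed limit or range.

## Working session

There is one attempt and no reset: what is moved stays moved. The work goes in short steps, Python scripts to look and compute and a tool call to move; the robot and the scene stay as the last step left them, time stands still between calls to the robot, and variables do not carry over. Pictures are saved under pics/ and viewed, at most 10 in all, crops included, and the job is handed in when it is done.

Besides the shell and the picture viewer there is one more tool, called after ">>>" as a command line: name --pt "numbers of a row" for each row, then --argument value for the rest. servo_tool: Moves the arm, as the interface text tells. Its arguments: {"type":"object","properties":{"rows":{"type":"array","items":{"type":"array","items":{"type":"number"}}},"grip_force":{"type":"number"}},"required":["rows"]}

```bash
mkdir -p pics; python3 - <<'E'
from cell import manip
import cv2,numpy as np
s=manip.read_state();print(s)
for n in ["scene","side","wrist"]:
    im=manip.camera(n);cv2.imwrite(f"pics/{n}0.png",im[:,:,::-1]);i=manip.camera_info(n);print(n,{k:np.round(v,4).tolist() for k,v in i.items() if not isinstance(v,str)})
E
```

```text
{'clock': 0.0, 'joints': array([-6.66094352e-02,  3.00497036e-01,  1.52159978e+00, -6.00125505e-06,
        1.32071013e+00, -6.65999555e-02]), 'qd': array([ 6.75278160e-05,  1.36781661e-03, -2.26962766e-04, -1.67760651e-03,
        6.53911542e-04,  1.35247818e-04]), 'effort': array([-1.53750298e-03, -5.31805658e+01, -3.52735734e+01,  7.07558286e-02,
        2.43994006e-02, -4.79655944e-05]), 'eef_pos': array([5.49725701e+02, 8.59809786e-03, 2.04864200e+02]), 'eef_rot': array([-3.14038067e+00, -7.50121083e-05,  1.57078829e+00]), 'wrist_force': array([-0.13359715, -0.7911968 ,  0.09144263]), 'moment': array([-0.01164217,  0.02254314, -0.00603738]), 'finger_force': 0.0, 'finger_gap': 94.19117074488584}
scene {'fx': 616.1772, 'fy': 616.1772, 'cx': 319.3572, 'cy': 226.9275, 'position': [759.859, -516.6555, 1085.3612], 'rotation': [-2.6523, 0.0043, 0.2745]}
side {'fx': 447.2208, 'fy': 447.2208, 'cx': 322.7731, 'cy': 236.1662, 'position': [315.1241, 730.807, 485.6764], 'rotation': [-2.0487, -0.0168, -2.7617]}
wrist {'fx': 371.6483, 'fy': 371.6483, 'cx': 323.7596, 'cy': 235.871, 'T_tool_cam': [[-0.0008, -0.9599, -0.2804, 82.1389], [1.0, -0.0009, 0.0003, -0.3008], [-0.0006, -0.2804, 0.9599, -177.5093], [0.0, 0.0, 0.0, 1.0]]}
```

View pics/scene0.png

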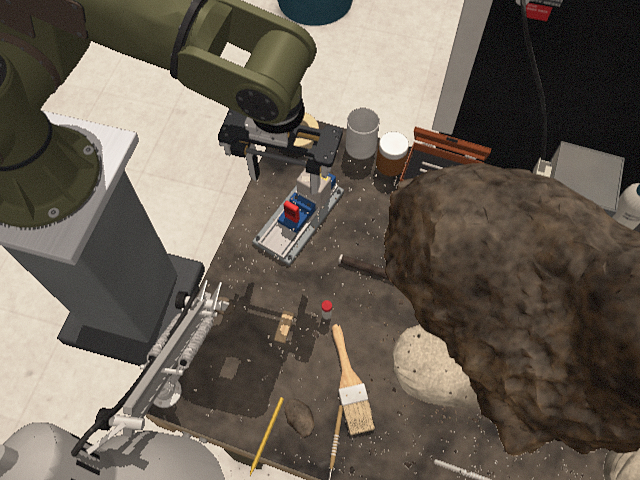

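View pics/side0.png

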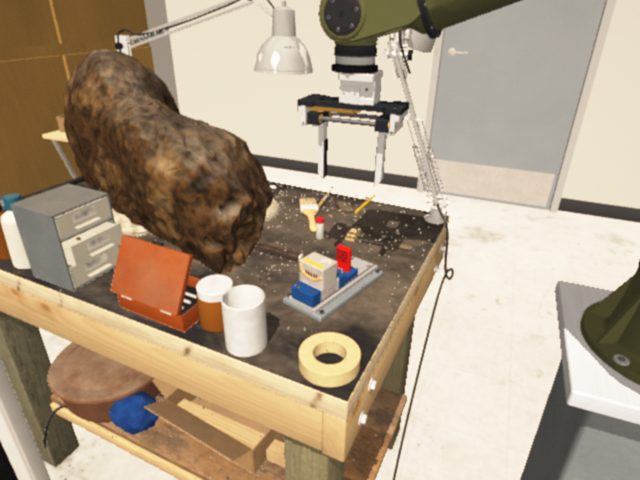

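View pics/wrist0.png

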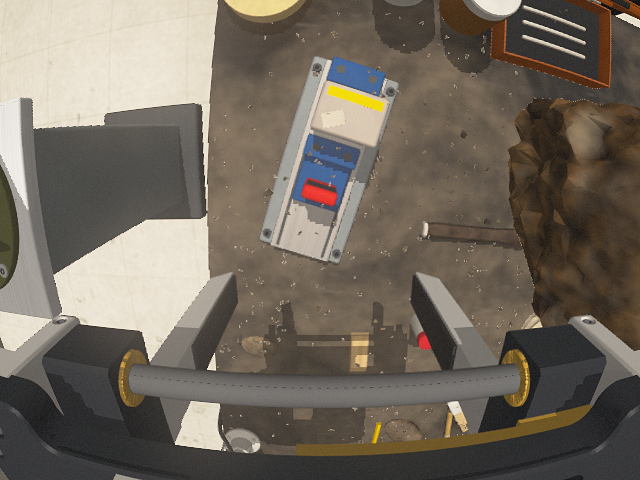

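The scene view shows the fixture at about (298,220), with the red tab at (292,211). In the wrist view its plate bolts are near (317,66), (392,91), (267,233) and (336,255), the red tab at (320,193) and the yellow line at (356,97). The vial, wedge and chisel lie clear of it, to the right and toward -y. The jar and a cup stand beyond the fixture's +y end.

```bash
cat > h.py <<'E'
import cv2,numpy as np
from scipy.spatial.transform import Rotation as R
from cell import manip
def shot(n):
    s=manip.read_state(); im=manip.camera(n)
    i=manip.camera_info(n)
    if n=="wrist":
        T=np.array(i["T_tool_cam"]);Rt=R.from_euler('xyz',s["eef_rot"]).as_matrix()
        Rc=Rt@T[:3,:3];p=Rt@T[:3,3]+s["eef_pos"]
    else: 
        r=np.array(i["rotation"]);Rc=R.from_euler('xyz',r).as_matrix() if r.shape==(3,) else r
        p=np.array(i["position"])
    return im,(n,i,Rc,p)
def ray(c,u,v):
    n,i,Rc,p=c;a=np.array([(u-i["cx"])/i["fx"],(v-i["cy"])/i["fy"]])
    if n=="wrist":
        t=np.hypot(*a);d=np.r_[a/t*np.sin(t),np.cos(t)]
    else: d=np.r_[a,1]
    d=Rc@d;return p,d/np.linalg.norm(d)
def onz(c,uv,z):
    p,d=ray(c,*uv);return p+d*(z-p[2])/d[2]
def tri(rs):
    A=sum(np.eye(3)-np.outer(d,d) for p,d in rs);b=sum((np.eye(3)-np.outer(d,d))@p for p,d in rs)
    return np.linalg.solve(A,b)
def mask(im,col,box=None):
    h=cv2.cvtColor(im,cv2.COLOR_RGB2HSV);H,S,V=cv2.split(h)
    m={'red':((H<8)|(H>172))&(S>190)&(V>110),'yel':(H>24)&(H<34)&(S>150)&(V>120),'blue':(H>100)&(H<120)&(S>140)&(V>50)}[col].astype(np.uint8)
    if box: 
        k=np.zeros_like(m);k[box[1]:box[3],box[0]:box[2]]=1;m*=k
    n,l,st,ce=cv2.connectedComponentsWithStats(m)
    return m,l,sorted([(int(st[j,4]),ce[j],j) for j in range(1,n) if st[j,4]>12],key=lambda q:-q[0])
E
python3 - <<'E'
from h import *
im,c=shot("wrist")
B=[(317,66),(392,91),(267,233),(336,255)]
for z in (10,20): 
    P=np.array([onz(c,b,z) for b in B]);print(z,P.round(0)[:,:2].tolist(),[np.degrees(np.arctan2(-(a-b)[0],(a-b)[1])).round(1) for a,b in ((P[0],P[2]),(P[1],P[3]))],np.linalg.norm(P[0]-P[2]).round(),np.linalg.norm(P[0]-P[1]).round())
for col,z in (('red',82),('yel',84),('blue',46)):
    m,l,cs=mask(im,col,(250,40,410,270))
    for a,ce,j in cs[:3]:
        q=cv2.minAreaRect(np.argwhere(l==j)[:,::-1].astype(np.float32));bp=cv2.boxPoints(q)
        print(col,a,ce.round(1),onz(c,ce,z).round(1),[onz(c,b,z)[:2].round(1).tolist() for b in bp])
im2,c2=shot("scene")
for col in('red','yel','blue'):
    m,l,cs=mask(im2,col,(240,150,360,270))
    for a,ce,j in cs[:3]:print('scene',col,a,ce.round(1))
cv2.imwrite("pics/w1.png",cv2.resize(im[40:280,240:420,::-1],None,fx=2.5,fy=2.5,interpolation=cv2.INTER_CUBIC))
cv2.imwrite("pics/s1.png",cv2.resize(im2[150:280,230:370,::-1],None,fx=4,fy=4,interpolation=cv2.INTER_CUBIC))
a=cv2.imread("pics/w1.png");b=cv2.imread("pics/s1.png");b=cv2.resize(b,(350,325));H=np.zeros((600,800,3),np.uint8);H[:,:450]=a[:600,:450];H[:325,450:]=b;cv2.imwrite("pics/both1.png",H)
E
```

```text
10 [[543.0, 147.0], [617.0, 123.0], [490.0, -24.0], [562.0, -48.0]] [np.float64(-17.3), np.float64(-17.8)] 179.0 78.0
20 [[543.0, 145.0], [616.0, 122.0], [491.0, -21.0], [562.0, -44.0]] [np.float64(-17.3), np.float64(-17.8)] 174.0 76.0
red 419 [318.9 194.5] [545.5  29.6  82. ] [[530.5, 29.1], [534.0, 39.3], [560.5, 30.3], [557.1, 20.0]]
yel 536 [355.4  97.8] [574.6 108.5  84. ] [[551.8, 112.0], [554.2, 119.3], [597.4, 105.5], [595.0, 98.1]]
blue 135 [344.5  63.7] [568.1 143.2  46. ] [[555.1, 138.1], [558.3, 149.8], [582.8, 142.8], [579.6, 131.2]]
blue 121 [375.3  75. ] [595.6 133.4  46. ] [[578.0, 128.1], [583.1, 142.4], [603.9, 135.1], [598.7, 120.8]]
blue 13 [333.1 183.1] [558.  34.  46.] [[553.6, 35.7], [554.6, 37.2], [563.2, 31.4], [562.3, 29.9]]
scene red 36 [291.4 217.1]
scene red 19 [286.8 205.3]
scene blue 471 [298. 213.]
scene blue 40 [332.2 179.4]
```

View pics/both1.png

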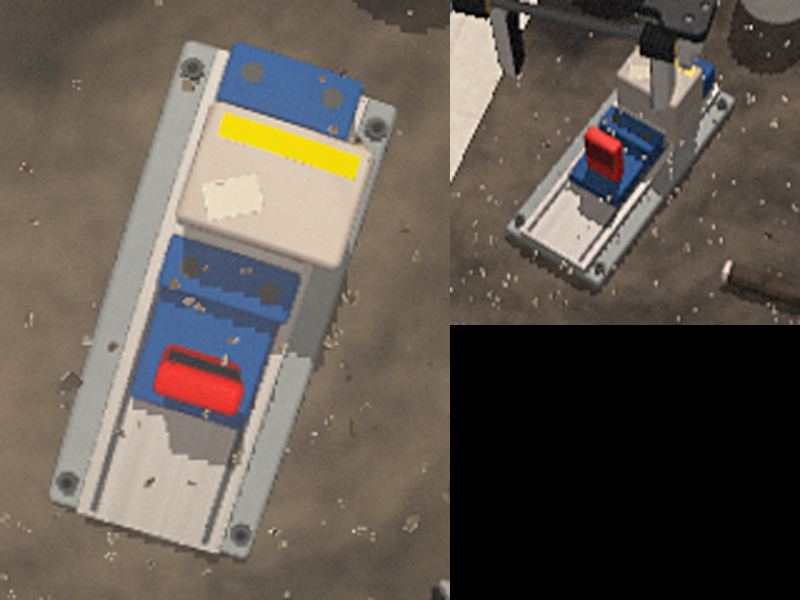

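The crop shows the block between the blue jaws, its yellow line against the fixed jaw. The tab's red back face shows below its dark top. The fixture's yaw is about -17.5°. I'll square the tool above the tab and take a second view.

>>> servo_tool --pt "0 0 -8.75 -2 15 -20 0" --pt "0 0 -8.75 -2 14 -20 0" --pt "0 0 0 0 0 0 0" --pt "0 0 0 0 0 0 0" --grip_force 40

```text
clock: 0.75
eef_pos: [546.4, 28.7, 166.3]
eef_rot: [3.141, -0.0, 1.269]
wrist_force: [-1.1, 0.3, 0.3]
finger_gap: 94.1
finger_force: 0.0
```

```bash
python3 - <<'E'
from h import *
s=manip.read_state();print(s["eef_pos"].round(1),s["eef_rot"].round(4),s["clock"],s["joints"].round(2))
im,c=shot("wrist");im2,c2=shot("scene");im3,c3=shot("side")
cv2.imwrite("pics/w2.png",im[:,:,::-1])
for n,i,k,b in (('w',im,c,None),('side',im3,c3,(270,220,390,330))):
  for col,z in (('red',82),('yel',84),('blue',46)):
    m,l,cs=mask(i,col,b)
    for a,ce,j in cs[:3]:
        q=cv2.minAreaRect(np.argwhere(l==j)[:,::-1].astype(np.float32));bp=cv2.boxPoints(q)
        print(n,col,a,ce.round(1),onz(k,ce,z).round(1),[onz(k,b,z)[:2].round(1).tolist() for b in bp])
E
```

```text
[546.4  28.7 166.3] [ 3.1407e+00 -2.0000e-04  1.2689e+00] 0.75 [-0.01  0.33  1.58 -0.    1.23  0.29]
w red 516 [322.6 241.5] [545.7  30.2  82. ] [[534.2, 39.0], [560.1, 30.9], [557.3, 21.3], [531.1, 29.5]]
w yel 718 [328.8 126.3] [574.8 108.7  84. ] [[552.0, 111.8], [554.3, 119.1], [597.2, 105.8], [595.0, 98.5]]
w blue 378 [321.9  88.6] [579.3 139.5  46. ] [[558.8, 150.1], [603.8, 136.0], [600.0, 123.6], [554.9, 137.7]]
w blue 28 [327.9 218.8] [552.4  37.1  46. ] [[543.0, 39.8], [543.5, 41.4], [560.8, 36.0], [560.3, 34.4]]
side red 317 [343.6 257.1] [533.1  65.5  82. ] [[561.4, 28.1], [535.3, 16.8], [505.6, 105.3], [529.2, 115.5]]
side yel 40 [313.2 262.9] [574.1 109.2  84. ] [[593.8, 105.9], [595.1, 99.6], [555.4, 112.4], [554.5, 118.4]]
side blue 418 [305.9 294.3] [569.5 151.4  46. ] [[597.9, 162.8], [605.8, 115.8], [544.9, 136.2], [540.4, 180.2]]
side blue 154 [346.6 276.4] [524.1  70.3  46. ] [[543.2, 78.7], [521.5, 32.7], [502.9, 61.3], [524.5, 104.7]]
```

View pics/w2.png

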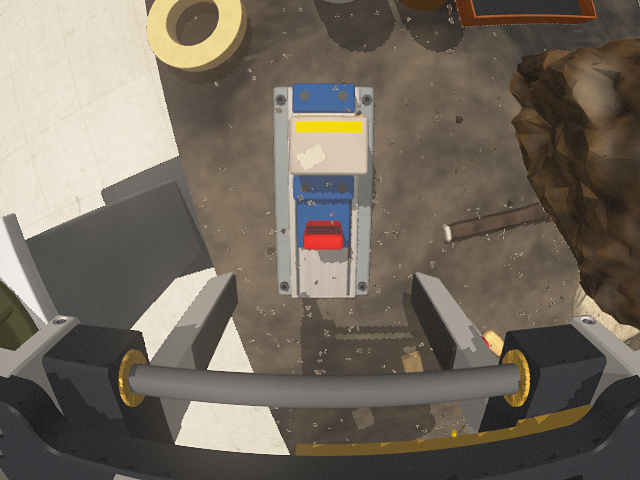

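The tool is now aligned with the fixture. The yellow line lies at (329,126) and the tab at (323,241). The wrist views and the side view agree on the yellow line to within 1 mm when taken at z = 84. The block sits about 3.7 mm off-centre in +x. Next I'll pinch the tab.

>>> servo_tool --pt "0 0 0 -0.5 0 -50 0" --pt "0 0 0 0 0 -40 0" --pt "0 0 0 0 0 -20 0" --pt "0 0 0 0 0 -10 0" --pt "0 0 0 0 0 0 1" --pt "0 0 0 0 0 0 1" --pt "0 0 0 0 0 0 1" --pt "0 0 0 0 0 0 1" --pt "0 0 0 0 0 0 1" --pt "0 0 0 0 0 0 1" --grip_force 40

```text
clock: 2.15
eef_pos: [545.5, 29.0, 45.5]
eef_rot: [3.142, -0.0, 1.265]
wrist_force: [-0.2, -0.1, -0.0]
finger_gap: 37.4
finger_force: 0.0
```

>>> servo_tool --pt "0 0 0 0 0 0 1" --pt "0 0 0 0 0 0 1" --pt "0 0 0 0 0 0 1" --pt "0 0 0 -1.2 -3.8 0 1" --pt "0 0 0 -1.2 -3.8 0 1" --pt "0 0 0 -1.2 -3.8 0 1" --pt "0 0 0 -1.2 -3.8 0 1" --pt "0 0 0 -1.2 -3.8 0 1" --pt "0 0 0 -1.2 -3.8 0 1" --pt "0 0 0 -1.2 -3.8 0 1" --pt "0 0 0 -1.2 -3.8 0 1" --pt "0 0 0 -1.2 -3.8 0 1" --pt "0 0 0 0 0 0 1" --pt "0 0 0 0 0 0 0" --pt "0 0 0 0 0 0 0" --pt "0 0 0 0 0 0 0" --pt "0 0 0 0 0 0 0"

```text
clock: 4.28
eef_pos: [534.6, -5.1, 45.5]
eef_rot: [-3.141, -0.0, 1.265]
wrist_force: [-0.1, -1.2, 0.7]
finger_gap: 66.3
finger_force: 0.0
```

>>> servo_tool --pt "0 0 0 0 0 30 0" --pt "0 0 0 0 0 40 0" --pt "0 0 0 8 25 50 0" --pt "0 0 0 14 38 0 0" --pt "0 0 0 14 37 0 0" --pt "0 0 0 0 0 0 0" --pt "0 0 0 0 0 0 0"

```text
clock: 5.15
eef_pos: [570.4, 94.4, 165.2]
eef_rot: [-3.141, 0.0, 1.266]
wrist_force: [0.5, -0.3, 0.0]
finger_gap: 94.4
finger_force: 0.0
```

```bash
python3 - <<'E'
from h import *
im,c=shot("wrist");im3,c3=shot("side")
cv2.imwrite("pics/w3.png",im[:,:,::-1])
Y={}
for n,i,k,b in (('w',im,c,None),('side',im3,c3,(270,220,390,330))):
  for col,z in (('red',82),('yel',84),('blue',46)):
    m,l,cs=mask(i,col,b)
    for a,ce,j in cs[:3]:
        if col=='yel' and n not in Y: Y[n]=ray(k,*ce)
        q=cv2.minAreaRect(np.argwhere(l==j)[:,::-1].astype(np.float32));bp=cv2.boxPoints(q)
        print(n,col,a,ce.round(1),onz(k,ce,z).round(1),[onz(k,b,z)[:2].round(1).tolist() for b in bp])
print(tri(list(Y.values())).round(1))
E
```

```text
w red 157 [324.5 360.2] [539.5  -4.5  82. ] [[532.2, 4.6], [550.6, -1.2], [547.3, -12.4], [528.6, -6.4]]
w red 43 [307.6 360.6] [525.7  -0.6  82. ] [[523.5, 5.1], [530.0, 3.1], [527.3, -4.9], [520.8, -2.9]]
w red 14 [329.3 337.6] [550.1  16.2  82. ] [[546.6, 16.9], [547.2, 18.8], [553.4, 16.8], [552.9, 14.9]]
w yel 584 [323.4 224.2] [574.4 109.1  84. ] [[554.5, 118.7], [597.0, 105.2], [595.1, 98.8], [552.4, 112.3]]
w blue 205 [333.2 320.8] [552.6  10.9  46. ] [[538.5, 20.6], [562.6, 12.9], [559.0, 0.7], [534.5, 8.6]]
w blue 177 [330.6 309.2] [554.  23.  46.] [[538.5, 40.7], [570.5, 30.5], [565.7, 14.1], [533.1, 24.4]]
w blue 109 [297.7 173.7] [564.4 145.9  46. ] [[558.7, 150.9], [575.5, 145.4], [571.8, 133.8], [554.8, 139.3]]
side red 326 [354.4 251.2] [521.9  37.1  82. ] [[521.8, 83.9], [549.0, -5.7], [521.8, -12.5], [497.4, 77.5]]
side red 13 [319.8 220.5] [630.3 -59.8  82. ] [[636.5, -59.5], [624.9, -64.6], [623.1, -60.1], [634.7, -55.0]]
side yel 41 [313.3 262.9] [574.  109.2  84. ] [[593.7, 106.2], [595.0, 99.8], [555.5, 111.8], [554.5, 117.9]]
side blue 417 [305.9 294.3] [569.4 151.5  46. ] [[597.0, 163.0], [604.9, 116.1], [544.9, 136.2], [540.4, 180.2]]
side blue 173 [353.6 266.9] [522.8  33.8  46. ] [[556.9, 29.8], [545.5, -37.4], [498.5, 15.4], [511.7, 75.7]]
[574.2 109.   83.8]
```

View pics/w3.png

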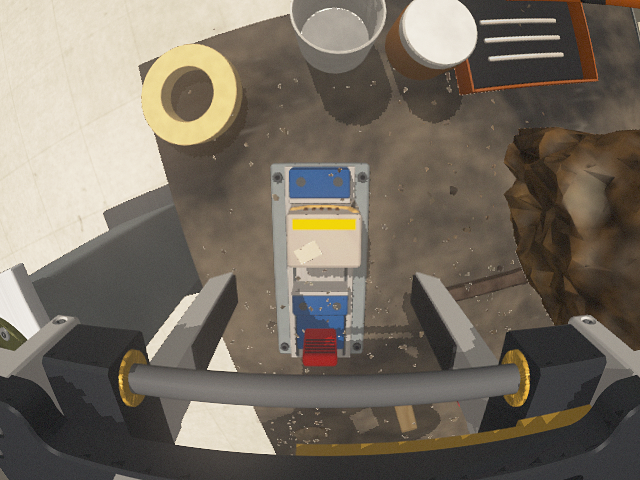

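The jaw is open by about 36 mm and the block has not moved. The yellow line is at (323,224) and triangulates to z = 83.8. Now I'll grasp the block.

>>> servo_tool --pt "0 0 0 0 0.8 -50 0" --pt "0 0 0 0 0 -40 0" --pt "0 0 0 0 0 -16 0" --pt "0 0 0 0 0 -8 0" --pt "0 0 0 0 0 0 1" --pt "0 0 0 0 0 0 1" --pt "0 0 0 0 0 0 1" --pt "0 0 0 0 0 0 1" --pt "0 0 0 0 0 0 1" --pt "0 0 0 0 0 0 1" --pt "0 0 0 0 0 0 1" --grip_force 40

```text
clock: 6.62
eef_pos: [570.8, 95.6, 51.8]
eef_rot: [3.141, -0.0, 1.265]
wrist_force: [-1.7, -0.8, 5.8]
finger_gap: 55.8
finger_force: 40.0
```

>>> servo_tool --pt "0 0 0 -0.3 -1 3 1" --pt "0 0 0 -0.6 -2 8 1" --pt "0 0 0 0 0 16 1" --pt "0 0 0 0 0 20 1" --pt "0 0 0 0 0 13 1" --pt "0 0 4 0 0 0 1" --pt "0 0 8 0 0 0 1" --pt "0 0 10 0 0 0 1" --pt "0 0 10 0 0 0 1" --pt "0 0 10 0 0 0 1" --pt "0 0 10 0 0 0 1" --pt "0 0 10 0 0 0 1" --pt "0 0 10 0 0 0 1" --pt "0 0 10 0 0 0 1" --pt "0 0 5 0 0 0 1" --pt "0 0 3 0 0 0 1" --pt "0 0 0 0 0 0 1" --pt "0 0 0 0 0 0 1"

```text
clock: 8.88
eef_pos: [569.8, 92.6, 111.6]
eef_rot: [3.142, 0.0, 2.835]
wrist_force: [0.2, -0.4, -3.0]
finger_gap: 55.7
finger_force: 40.0
```

```bash
python3 - <<'E'
from h import *
s=manip.read_state();print(s["eef_pos"].round(1),s["eef_rot"].round(4),s["joints"].round(2))
im,c=shot("wrist");im3,c3=shot("side");im2,c2=shot("scene")
zt=s["eef_pos"][2]+32.5
for n,i,k,b in (('w',im,c,None),('side',im3,c3,(270,180,390,330)),):
  for col,z in (('red',82),('yel',zt),('blue',46)):
    m,l,cs=mask(i,col,b)
    for a,ce,j in cs[:3]:
        q=cv2.minAreaRect(np.argwhere(l==j)[:,::-1].astype(np.float32));bp=cv2.boxPoints(q)
        print(n,col,a,ce.round(1),onz(k,ce,z).round(1),[onz(k,b,z)[:2].round(1).tolist() for b in bp])
H=np.zeros((480,800,3),np.uint8);H[:,:400]=im[:,120:520,::-1];H[:,400:]=cv2.resize(im3[170:350,240:390,::-1],(400,480));cv2.imwrite("pics/b4.png",H)
E
```

```text
[569.8  92.6 111.6] [3.1416e+00 1.0000e-04 2.8349e+00] [ 0.1   0.45  1.54  0.    1.15 -1.17]
w red 689 [163. 258.] [532.4  -2.1  82. ] [[543.3, -17.8], [514.6, -0.9], [520.0, 13.0], [548.5, -2.9]]
w red 43 [189.2 256.3] [536.6  16.   82. ] [[532.8, 15.3], [534.2, 19.9], [540.8, 16.9], [539.5, 12.3]]
w yel 170 [366.1 288.1] [559.7 115.1 144.1] [[556.4, 111.1], [559.2, 119.7], [563.8, 118.5], [560.9, 109.8]]
w yel 166 [279.1 288.2] [548.5  79.5 144.1] [[545.6, 76.8], [548.8, 87.1], [553.7, 85.4], [550.5, 75.0]]
w blue 1034 [386.4 236.8] [572.9 137.   46. ] [[551.0, 129.9], [557.1, 149.6], [603.1, 137.9], [596.3, 117.3]]
w blue 925 [195.4 231.6] [528.8  10.5  46. ] [[507.4, -8.9], [516.8, 26.7], [551.8, 15.1], [543.3, -22.4]]
w blue 547 [225.6 230. ] [534.6  32.4  46. ] [[519.8, 28.3], [524.9, 45.9], [550.0, 37.2], [545.1, 19.0]]
side red 327 [354.4 250.9] [522.3  36.   82. ] [[522.8, 81.0], [548.8, -5.8], [521.2, -12.3], [497.9, 74.7]]
side red 25 [319.7 218.8] [633.6 -67.3  82. ] [[642.9, -71.6], [632.8, -81.8], [624.7, -64.9], [634.7, -55.0]]
side blue 419 [305.9 294.3] [569.4 151.5  46. ] [[597.9, 162.8], [605.8, 115.8], [544.1, 136.5], [539.6, 180.4]]
side blue 178 [354.4 267. ] [521.2  33.5  46. ] [[555.5, 31.2], [543.7, -37.9], [498.5, 13.0], [512.1, 75.3]]
```

View pics/b4.png

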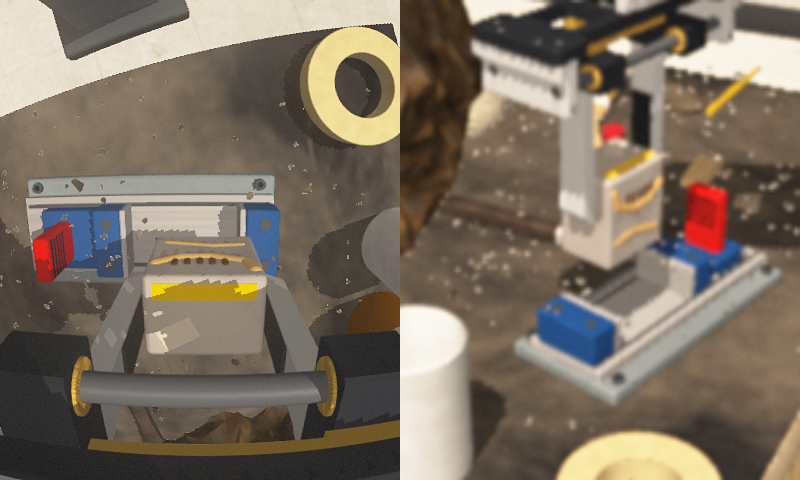

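The fossil now faces the robot. Its front edge is at (205,277) in the left half of the picture and the bones are visible. The block hangs upright above the jaws. A quick refinement of the offsets before setting it down.

```bash
python3 - <<'E'
from h import *
i=manip.camera_info("wrist");T=np.array(i["T_tool_cam"])
def cam(p,e):
    Rt=R.from_euler('xyz',e).as_matrix();return ("wrist",i,Rt@T[:3,:3],Rt@T[:3,3]+np.array(p))
a=np.radians(-17.45);fx=np.array([np.cos(a),np.sin(a)]);fy=np.array([-np.sin(a),np.cos(a)])
for p,e,B in (([546.4,28.7,166.3],[3.1407,-.0002,1.2689],[(280,100),(366,100),(284,288),(363,287)]),([570.4,94.4,165.2],[-3.141,0,1.266],[(278,177),(362,177),(285,346),(358,346)])):
    c=cam(p,e);P=np.array([onz(c,b,10)[:2] for b in B]);print(P.round(1).tolist(),P.mean(0).round(1),(P[[0,2]].mean(0)-P[[1,3]].mean(0)).round(1))
s=manip.read_state();c=cam(s["eef_pos"],s["eef_rot"])
for b in ((325,277),(325,353),(325,292)):
    q=onz(c,b,144)[:2]-s["eef_pos"][:2];print('edge -x,y',-q@fx,q@fy)
o=np.array([552.3,49.5]);d=s["eef_pos"][:2]-o;print('tcp fixture',d@fx,d@fy)
c=cam(s["eef_pos"],s["eef_rot"])
for b,z in (((157,188),10),((380,184),10)):
    q=onz(c,b,z)[:2];print(q.round(1),((q-o)@fx).round(1),((q-o)@fy).round(1))
E
```

```text
[[542.4, 145.1], [615.0, 122.4], [488.6, -25.5], [563.3, -47.6]] [552.3  48.6] [-73.7  22.4]
[[543.1, 145.3], [615.4, 122.4], [490.1, -23.5], [563.9, -46.6]] [553.1  49.4] [-73.  23.]
edge -x,y 21.64426876373127 0.8115613740417917
edge -x,y -16.985969796231057 0.7796575680140737
edge -x,y 14.65456409470293 0.8046099960018185
tcp fixture 3.743254466975753 46.369662162551634
[489.8 -23.9] -37.6 -88.8
[542.9 146.2] -37.9 89.4
```

>>> servo_tool --pt "0 0 0 -2.5 -2.5 -5 1" --pt "0 0 0 -2.5 -2.5 -5 1" --pt "0 0 0 0 0 -16 1" --pt "0 0 0 0 0 -14 1" --pt "0 0 0 0 0 -10 1" --pt "0 0 0 0 0 -5 1" --pt "0 0 0 0 0 -2 1" --pt "0 0 0 0 0 -1 1" --pt "0 0 0 0 0 0 1" --pt "0 0 0 0 0 0 1"

```text
clock: 10.28
eef_pos: [564.9, 87.6, 53.7]
eef_rot: [3.141, 0.0, 2.836]
wrist_force: [-0.4, 0.5, -2.3]
finger_gap: 56.0
finger_force: 40.0
```

>>> servo_tool --pt "0 0 0 0 0 -0.7 1" --pt "0 0 0 0 0 -0.7 1" --pt "0 0 0 0 0 -0.5 1" --pt "0 0 0 0 0 0 1"

```text
clock: 10.78
eef_pos: [564.8, 87.6, 51.8]
eef_rot: [3.142, 0.0, 2.836]
wrist_force: [-3.0, -1.4, 2.3]
finger_gap: 55.6
finger_force: 40.0
```

>>> servo_tool --pt "0 0 0 0 0 0 0" --pt "0 0 0 0 0 0 0" --pt "0 0 0 0 0 0 0" --pt "0 0 0 0 0 0 0" --pt "0 0 0 0 0 0 0" --pt "0 0 0 0 0 20 0" --pt "0 0 0 0 0 40 0" --pt "0 0 0 0 0 55 0" --pt "0 0 0 0 0 0 0"

```text
clock: 11.9
eef_pos: [566.5, 87.8, 170.7]
eef_rot: [3.139, 0.007, 2.836]
wrist_force: [-0.2, -1.3, -1.0]
finger_gap: 94.2
finger_force: 0.0
```

```bash
python3 - <<'E'
from h import *
im,c=shot("wrist");im3,c3=shot("side")
a=np.radians(-17.45);fx=np.array([np.cos(a),np.sin(a)]);fy=np.array([-np.sin(a),np.cos(a)]);o=np.array([552.6,49.3])
F=lambda q:np.array([(q[:2]-o)@fx,(q[:2]-o)@fy]).round(1).tolist()
for n,i,k,b in (('w',im,c,None),('side',im3,c3,(270,180,390,330)),):
  for col,z in (('red',82),('yel',84),('blue',46)):
    m,l,cs=mask(i,col,b)
    for ar,ce,j in cs[:3]:
        q=cv2.minAreaRect(np.argwhere(l==j)[:,::-1].astype(np.float32));bp=cv2.boxPoints(q)
        print(n,col,ar,ce.round(1),F(onz(k,ce,z)),[F(onz(k,b,z)) for b in bp])
H=np.zeros((480,800,3),np.uint8);H[:,:400]=im[:,120:520,::-1];H[:,400:]=cv2.resize(im3[170:350,240:390,::-1],(400,480));cv2.imwrite("pics/b5.png",H)
E
```

```text
w red 484 [198.5 235. ] [-3.0, -55.8] [[-19.8, -60.4], [-19.6, -46.5], [11.7, -49.4], [11.8, -63.8]]
w yel 619 [322.5 221.5] [-13.7, 40.3] [[-10.3, 17.9], [-17.1, 18.0], [-17.0, 62.7], [-10.2, 62.8]]
w blue 642 [224.4 219.9] [-5.7, -43.9] [[-25.0, -64.9], [-25.7, -33.4], [16.4, -34.3], [17.9, -66.9]]
w blue 377 [248.4 217.9] [-7.4, -22.5] [[-25.4, -29.9], [-26.1, -12.0], [13.2, -11.8], [14.2, -30.3]]
w blue 364 [385.  217.6] [-7.3, 92.9] [[-24.9, 81.3], [-25.0, 97.4], [21.6, 99.6], [21.5, 82.9]]
side red 329 [354.4 250.7] [-24.5, -22.3] [[-37.9, 21.3], [14.9, -56.6], [-9.4, -71.1], [-59.7, 7.9]]
side red 29 [319.6 219.1] [111.3, -85.6] [[109.6, -74.9], [122.3, -90.2], [112.7, -98.6], [100.1, -83.2]]
side yel 42 [328.4 261. ] [-13.3, 41.0] [[-10.4, 59.0], [-10.1, 17.7], [-16.1, 21.9], [-16.2, 62.7]]
side blue 418 [306.  294.3] [-14.7, 102.5] [[8.3, 121.8], [29.8, 79.4], [-34.3, 80.6], [-51.8, 121.2]]
side blue 167 [355.  267.3] [-26.7, -24.2] [[-28.2, 21.1], [8.7, -30.5], [-31.0, -58.6], [-65.3, -5.2]]
```

View pics/b5.png

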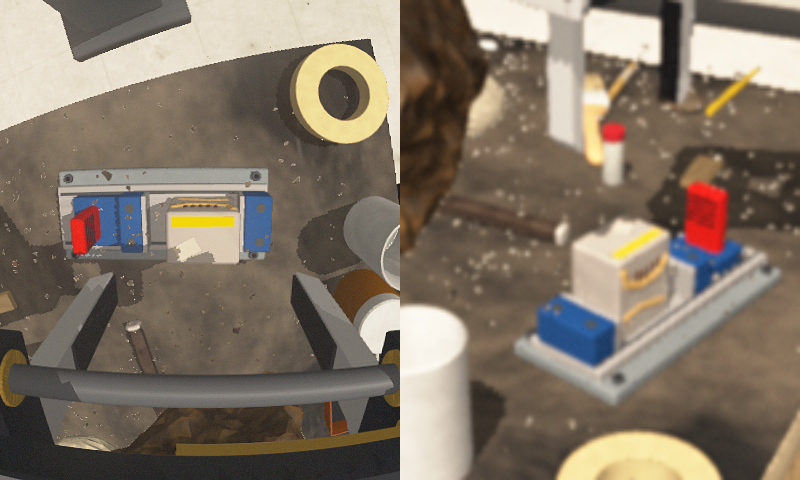

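The block stands square at fixture (0.5, 40). The yellow line is at (203,221) on the robot side and the fossil faces out. I'll turn back and go to the tab.

>>> servo_tool --pt "0 0 -5 0 0 0 0" --pt "0 0 -10 -4 -12 0 0" --pt "0 0 -10 -4 -12 0 0" --pt "0 0 -10 -4 -12 0 0" --pt "0 0 -10 -4 -12 0 0" --pt "0 0 -10 -4 -12 0 0" --pt "0 0 -10 -4 -12 0 0" --pt "0 0 -10 -4 -12 0 0" --pt "0 0 -10 -2 -8 0 0" --pt "0 0 -5 0 0 0 0" --pt "0 0 0 0 0 0 0" --pt "0 0 0 0 0 0 0"

```text
clock: 13.5
eef_pos: [534.5, -4.3, 165.7]
eef_rot: [-3.14, 0.0, 1.268]
wrist_force: [-0.0, 0.2, 0.4]
finger_gap: 94.0
finger_force: 0.0
```

>>> servo_tool --pt "0 0 0 0 -0.7 -50 0" --pt "0 0 0 0 0 -40 0" --pt "0 0 0 0 0 -20 0" --pt "0 0 0 0 0 -10 0" --pt "0 0 0 0 0 0 1" --pt "0 0 0 0 0 0 1" --pt "0 0 0 0 0 0 1" --pt "0 0 0 0 0 0 1" --pt "0 0 0 0 0 0 1" --pt "0 0 0 0 0 0 1" --pt "0 0 0 0 0 0 1" --pt "0 0 0 0 0 0 1" --pt "0 0 0 0 0 0 1"

```text
clock: 15.12
eef_pos: [535.1, -5.2, 46.6]
eef_rot: [3.141, -0.0, 1.265]
wrist_force: [4.9, -1.9, -3.2]
finger_gap: 29.8
finger_force: 40.0
```

>>> servo_tool --pt "0 0 0 0.6 1.9 0 1" --pt "0 0 0 1.2 3.8 0 1" --pt "0 0 0 1.2 3.8 0 1" --pt "0 0 0 1.2 3.8 0 1" --pt "0 0 0 0.6 1.9 0 1" --pt "0 0 0 0.3 1 0 1" --pt "0 0 0 0.3 1 0 1" --pt "0 0 0 0 0 0 1"

```text
clock: 16.12
eef_pos: [540.4, 11.7, 46.6]
eef_rot: [3.141, 0.0, 1.265]
wrist_force: [4.0, -4.5, -2.7]
finger_gap: 29.8
finger_force: 40.0
```

>>> servo_tool --pt "0 0 0 0.3 1 0 1" --pt "0 0 0 0.3 1 0 1" --pt "0 0 0 0 0 0 1"

```text
clock: 16.5
eef_pos: [541.0, 13.6, 46.6]
eef_rot: [3.141, 0.001, 1.265]
wrist_force: [4.1, -4.6, -2.4]
finger_gap: 29.5
finger_force: 40.0
```

>>> servo_tool --pt "0 0 0 0.3 1 0 1" --pt "0 0 0 0 0 0 1"

```text
clock: 16.75
eef_pos: [541.3, 14.5, 46.6]
eef_rot: [3.141, 0.001, 1.265]
wrist_force: [3.3, -4.6, -2.0]
finger_gap: 29.9
finger_force: 40.0
```

>>> servo_tool --pt "0 0 0 0.3 1 0 1" --pt "0 0 0 0 0 0 1"

```text
clock: 17.0
eef_pos: [541.6, 15.5, 46.6]
eef_rot: [3.141, 0.001, 1.265]
wrist_force: [4.0, -5.4, -1.9]
finger_gap: 29.6
finger_force: 40.0
```

>>> servo_tool --pt "0 0 0 0.2 0.7 0 1" --pt "0 0 0 0 0 0 1"

```text
clock: 17.25
eef_pos: [541.8, 16.1, 46.6]
eef_rot: [3.141, 0.001, 1.265]
wrist_force: [3.6, -6.4, -1.7]
finger_gap: 29.8
finger_force: 40.0
```

Force is starting to rise as the jaw pushes the block.

>>> servo_tool --pt "0 0 0 0.2 0.7 0 1" --pt "0 0 0 0 0 0 1"

```text
clock: 17.5
eef_pos: [542.0, 16.8, 46.6]
eef_rot: [3.141, 0.001, 1.265]
wrist_force: [3.7, -6.9, -1.0]
finger_gap: 29.8
finger_force: 40.0
```

>>> servo_tool --pt "0 0 0 0.2 0.7 0 1" --pt "0 0 0 0 0 0 1"

```text
clock: 17.75
eef_pos: [542.0, 16.8, 46.6]
eef_rot: [3.141, 0.002, 1.265]
wrist_force: [2.0, -12.1, -0.6]
finger_gap: 29.6
finger_force: 40.0
```

>>> servo_tool --pt "0 0 0 0.2 0.7 0 1" --pt "0 0 0 0 0 0 1"

```text
clock: 18.0
eef_pos: [542.0, 16.9, 46.6]
eef_rot: [3.141, 0.003, 1.265]
wrist_force: [-0.5, -17.8, 0.8]
finger_gap: 29.7
finger_force: 40.0
```

The jaw has come to a firm stop against the block. I'll release, rise and check.

>>> servo_tool --pt "0 0 0 0 0 0 0" --pt "0 0 0 0 0 0 0" --pt "0 0 0 0 0 0 0" --pt "0 0 0 0 0 0 0" --pt "0 0 0 0 0 20 0" --pt "0 0 0 0 0 45 0" --pt "0 0 0 0 0 45 0" --pt "0 0 0 0 0 10 0" --pt "0 0 0 0 0 0 0" --pt "0 0 0 0 0 0 0"

```text
clock: 19.25
eef_pos: [541.6, 18.9, 165.0]
eef_rot: [-3.139, 0.001, 1.265]
wrist_force: [-0.6, 0.2, -0.4]
finger_gap: 94.1
finger_force: 0.0
```

```bash
python3 - <<'E'
from h import *
im,c=shot("wrist");im3,c3=shot("side")
a=np.radians(-17.45);fx=np.array([np.cos(a),np.sin(a)]);fy=np.array([-np.sin(a),np.cos(a)]);o=np.array([552.6,49.3])
F=lambda q:np.array([(q[:2]-o)@fx,(q[:2]-o)@fy]).round(1).tolist()
for n,i,k,b in (('w',im,c,None),('side',im3,c3,(270,180,390,330)),):
  for col,z in (('red',82),('yel',84),('blue',46)):
    m,l,cs=mask(i,col,b)
    for ar,ce,j in cs[:3]:
        q=cv2.minAreaRect(np.argwhere(l==j)[:,::-1].astype(np.float32));bp=cv2.boxPoints(q)
        print(n,col,ar,ce.round(1),F(onz(k,ce,z)),[F(onz(k,b,z)) for b in bp])
H=np.zeros((480,800,3),np.uint8);H[:,:400]=im[:,120:520,::-1];H[:,400:]=cv2.resize(im3[170:350,240:390,::-1],(400,480));cv2.imwrite("pics/b6.png",H)
E
```

```text
w red 547 [325.4 245. ] [-0.6, -33.4] [[-14.1, -27.9], [13.0, -28.0], [13.1, -38.8], [-14.3, -38.8]]
w red 139 [486.6 336. ] [140.9, -118.1] [[130.4, -111.7], [137.3, -106.3], [151.5, -122.9], [144.4, -128.5]]
w yel 714 [307. 140.] [-13.3, 43.0] [[-16.6, 65.4], [-9.7, 65.3], [-10.0, 20.6], [-17.0, 20.7]]
w yel 14 [458.5 431. ] [135.8, -234.2] [[134.2, -229.4], [135.4, -229.6], [137.5, -239.1], [136.3, -238.9]]
w blue 562 [323.4  76.9] [-2.0, 92.6] [[-24.9, 97.6], [22.7, 99.4], [23.3, 81.5], [-24.3, 79.8]]
w blue 14 [337.1  80.7] [8.7, 89.5] [[7.1, 90.9], [10.2, 90.9], [10.2, 86.9], [7.1, 86.9]]
side red 320 [347.4 254.7] [-23.5, -1.9] [[14.9, -33.4], [-5.4, -51.0], [-61.1, 26.9], [-42.7, 42.7]]
side red 31 [319.8 219.1] [110.9, -85.9] [[122.3, -90.2], [112.7, -98.6], [100.1, -83.2], [109.6, -74.9]]
side yel 44 [327.3 261.6] [-13.3, 44.0] [[-10.5, 64.2], [-10.1, 19.8], [-16.1, 24.0], [-16.3, 67.8]]
side blue 418 [306.  294.3] [-14.7, 102.5] [[8.3, 121.8], [29.8, 79.4], [-34.3, 80.6], [-51.8, 121.2]]
side blue 146 [349.9 273.7] [-32.7, 0.2] [[-9.6, -5.4], [-29.5, -36.0], [-62.6, 4.1], [-43.4, 32.5]]
```

View pics/b6.png

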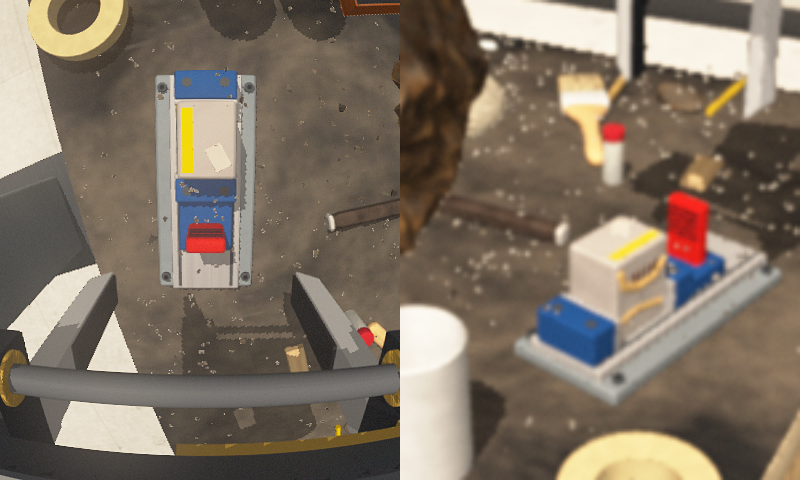

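The picture shows the block clamped between both jaws, square and centred to within about 1 mm. The yellow line is at (187,140), on the open side toward the robot, and nothing around it has moved. I'm handing the job in.

```bash
python3 -c "
from cell import manip
print(manip.sign_off())"
```

```text
the job is handed in; nothing more can be done
None
```

The job is handed in at about 19 s on the robot's clock: the block stands upright, turned a quarter turn, square to the jaws and within about 1 mm of centre, with the fossil face toward the robot and the jaw shut holding it against the fixed jaw.

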